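# Show the nurse how to balance the centrifuge: this tube, into that pocket

### The arm

A 6-joint arm with a two-finger parallel gripper is mounted at the origin on a cart in front of the work surface, level with it; the furniture and walls round the work are solid. World frame = base frame: x ahead of the robot, y to its left, z up, the work surface at z = 0. Lengths are in m, angles in rad, forces in N, time in s.
With the tool pointing down it reaches from about 0.35 to 0.975 m from the base axis. Payload 4.9 kg.
Tool frame: the origin (TCP) lies between the finger pads; the fingertips stand 14 mm ahead of it and the grasp point (between the pads) lies 5 mm behind it (manip.tcp_to_tips is the distance from the TCP to the fingertips, in m); z points along the fingers, y is the line along which they close (so a half turn about z gives the same grasp; the last joint's range is limited). The gripper opens to 85 mm and grips with 20 to 120 N. Pads are 22 mm wide; open, the fingers measure 114 mm over their backs; the gripper's body (76 mm by 85 mm) begins 54 mm behind the grasp point. The pads swing forward as they close: fully open they stand 13 mm farther back than shut.
Start: joints at [1.016, 0.053, 1.613, -0, 1.476, -0.119], TCP at [0.264, 0.567, 0.225] pointing down, gripper open.
Joint ranges: [-3.01, 3.01], [-1.01, 2.22], [0.06, 2.58], [-1.02, 4.17], [0.09, 2.62], [-3.14, 3.14]. Speed limits (rad/s): [2.57, 2.57, 3.14, 3.14, 3.14, 3.14].

### API

Orientations are given as a unit quaternion [w, x, y, z].
In Python, from plant import manip gives the robot as it stands.
- The arm moves only by the tool servo_tool, never from a script. Its argument "moves" is a list that holds one entry, the list of rows, each a list of 7 numbers: the shift along the tool's x, y, z in mm, then the turn, a rotation vector about the tool's x, y, z in degrees, then the finger opening in mm, from 0 to 85.4. In form: [[[x, y, z, ax, ay, az, fingers], ...]]. A call has 1 to 12 rows; each row shifts and turns the commanded pose from where the row before left it, along the tool's axes as they then stand; what a row does not reach is not made up. A row lasts 1/8 s, in which the tool goes at most 62.5 mm and 10.7 degrees, less where a joint would pass 70% of its speed; a pose out of reach is approached as far as the arm can. A call with a gripper value outside its range is refused whole. The fingers move at their own pace and stop on an object; the grip force is fixed at half the most. Time passes only in rows, so rows that do not move let the fingers close. It gives the time, the measured TCP pose, the force, the opening and the grip force at its end, in the units of the state.
- manip.state(): the state, without advancing time (a new reading comes with each control period).
- manip.grab_frame(name): name is "scene" or "top" or "wrist"; returns a dict with "image" (420x560x3 uint8, blue, green, red), "mtx" (3x3 intrinsics, pixels), "eye" and "rotation" of the camera in the world. Camera axes: x right, y down, z forward; pixel columns grow to the right and rows downward; lengths in m; the calibration is good to about 2 mm. A picture is of the moment at which its call begins. There is no depth.
- manip.job_done(): hands the job in; it is judged then, once.
The state is a dict: "time": time; "joint_pos": joint angles; "joint_vel": joint speeds; "joint_efforts": joint torques, N m; "tool_pos": TCP position; "tool_rot": TCP orientation; "contact_force": force on the tool from outside, world axes, zero at the start; "ft_torque": the same for the moment, N m; "gripper_width": opening from 0.0 (shut) to 1.0 (fully open); "grasp_force": force on a finger pad.
Only numpy, scipy, OpenCV 4.12 (cv2) and the standard library are available. Lean on these libraries where they do the work, as an engineer would, in place of code of your own. Each camera call takes 0.05 s, during which the arm holds its last target. There are 200 camera calls.

### The job

The violet-capped tube in the open centrifuge has no tube opposite it, so the load is unbalanced. With a fingertip, gently push the rotor round until the empty pocket straight across from that violet tube is at the very front, midway along the centrifuge's front side; then show the nurse what is missing: point straight down at the violet-capped tube in the tray, fingertips a few centimetres above its cap, for two seconds, then point the same way at that front pocket for two seconds and finish still pointing there. Pointing is without contact; pull no tube out, and leave the tray with its tubes, the lid and everything else alone.

Things in the scene. Friction and masses are not known exactly. Their poses are not given: they have to be found in the camera images.
- centrifuge: white bench centrifuge standing on the worktop, 312 x 262 mm, its rim 149 mm high; origin under its middle, its own -x looks to its front panel, z up. The lid stands open at its back, hinged 148 mm behind the origin, 262 mm long. A round well of 98 mm radius, 33 mm behind the origin, holds the rotor. The front deck between the well and the front panel is flat, 149 mm high.
- centrifuge_rotor (a joint): angle of the rotor about its upright axis, rad, growing counter-clockwise seen from above; 0 when the balance pocket is exactly at the front. It starts between 0.6 and 1.5 (pocket towards the centrifuge's right-hand side as seen from the robot), so it has to go clockwise; it turns freely either way with light drag and stops at once when no longer pushed
- rotor_axis (a point): the middle of the rotor on its turning axis, at the height of the rotor's flat top, 110 mm above the worktop and 39 mm below the rim. The grey rotor is a disc, 86 mm in radius at its lower edge and about 70 mm at its flat top, with 8 pockets, 45 degrees apart, their mouths 56 mm from the axis, and a low black hexagonal knob of about 12 mm radius in the middle
- balance_pocket (a point): mouth of the empty pocket straight across the rotor from the unpaired violet tube, at the height of the rotor's top; it turns with the rotor
- lone_tube_cap (a point): middle of the violet cap of the unpaired tube in the rotor. The rotor tubes lean 26 degrees with the cap towards the axis; caps are 17 mm wide and 21 mm long, this point is 11 mm above the rotor's top and 51 mm from the axis, and the cap ends 11 mm higher. The tubes turn with the rotor
- pair_tube_a_cap (a point): the same point on the red cap of the tube in the pocket next to the balance pocket, 45 degrees clockwise from it seen from above. Pushing this cap sideways, from the balance pocket's side, turns the rotor clockwise; it takes under 2 N
- pair_tube_b_cap (a point): the same point on the red cap of the tube opposite that one; the two red tubes balance each other
- lone_tube (a joint): how far the unpaired violet tube has been drawn out along its pocket, m; 0 = seated
- pair_tube_a (a joint): the same for the first red tube in the rotor, m
- pair_tube_b (a joint): the same for the second red tube in the rotor, m
- centrifuge_lid (a joint): angle of the centrifuge's lid, rad; 0 = shut, about 1.4 = open; a stiff hinge holds it
- tube_tray: black tray with 9 x 5 cups for sample tubes, 98 x 170 mm, 22 mm high, fixed to the worktop; origin under its middle, long side along its own y
- violet_tube: the only violet-capped tube in the tray, loose and upright, 17 mm wide over the cap, 92 mm high; origin at its foot. It stands in any of six cups
- violet_cap (a point): middle of the top of that tube's violet cap, 92 mm above the worktop
- red_tube_1: a red-capped filled tube in the tray, loose and upright, 17 mm wide, 92 mm high; origin at its foot. Tubes in the tray stand at least 36 mm apart
- red_tube_2: a red-capped filled tube in the tray, loose and upright, 17 mm wide, 92 mm high; origin at its foot. Tubes in the tray stand at least 36 mm apart
- red_tube_3: a red-capped filled tube in the tray, loose and upright, 17 mm wide, 92 mm high; origin at its foot. Tubes in the tray stand at least 36 mm apart
- red_tube_4: a red-capped filled tube in the tray, loose and upright, 17 mm wide, 92 mm high; origin at its foot. Tubes in the tray stand at least 36 mm apart
- red_tube_5: a red-capped filled tube in the tray, loose and upright, 17 mm wide, 92 mm high; origin at its foot. Tubes in the tray stand at least 36 mm apart
- needle_pack: flat blister packet, 30 x 86 x 9 mm, lying loose on the left; a bystander
- pen: blue-capped white pen, 136 mm long, lying loose near the front edge; a bystander

How it is judged:
By the outcome, as a careful person would: the job done as asked, in the order asked, and still so for the second after the job is handed in, with the robot touching nothing.
It also fails if it takes over 64 s, if anything falls off the work surface, if the arm or the gripper's body presses on something with over 40 N, if the wrist force passes 120 N, or if a joint passes its speed limit or range.

## Working session

There is one attempt and no reset: what is moved stays moved. The work goes in short steps, Python scripts to look and compute and a tool call to move; the robot and the scene stay as the last step left them, time stands still between calls to the robot, and variables do not carry over. Pictures are saved under pics/ and viewed, at most 10 in all, crops included, and the job is handed in when it is done.

Besides the shell and the picture viewer there is one more tool, called after ">>>" as a command line: name --argument value ..., lists and objects as JSON in quotes. servo_tool: Moves the arm, as the interface text tells. Its arguments: {"type":"object","properties":{"moves":{"type":"array"}},"required":["moves"]}

```bash
mkdir -p pics; cat > h.py <<'E'
import numpy as np, cv2
from plant import manip
def grab(n):
    f=manip.grab_frame(n); return f
def ray(f,u,v,z):
    d=np.array(f["rotation"])@np.linalg.inv(np.array(f["mtx"]))@np.array([u,v,1.0]); e=np.array(f["eye"])
    return e+d*(z-e[2])/d[2]
def proj(f,p):
    c=np.array(f["rotation"]).T@(np.array(p)-np.array(f["eye"])); q=np.array(f["mtx"])@c; return q[:2]/q[2]
def blobs(f,lo,hi,amin=25):
    m=cv2.inRange(cv2.cvtColor(f["image"],cv2.COLOR_BGR2HSV),np.array(lo),np.array(hi))
    n,l,s,c=cv2.connectedComponentsWithStats(m)
    return [(c[i].round(1).tolist(),s[i].tolist()) for i in range(1,n) if s[i][4]>=amin]
E
python3 - <<'E'
from h import *
for n in("top","scene"):
    f=grab(n); cv2.imwrite(f"pics/{n}0.png",f["image"])
    print(n,np.round(f["eye"],3),np.round(f["rotation"],3).tolist(),np.round(f["mtx"],0).tolist())
    for a,lo,hi in(("violet",(120,60,40),(160,255,255)),("red",(0,130,60),(8,255,255)),("red2",(170,130,60),(180,255,255))):
        print(a,blobs(f,lo,hi))
s=manip.state();print(s["tool_pos"],s["tool_rot"],s["time"],manip.tcp_to_tips)
E
```

```text
top [ 0.506 -0.044  1.334] [0.021, -0.697, 0.717, -0.014] [[397.0, 0.0, 280.0], [0.0, 397.0, 208.0], [0.0, 0.0, 1.0]]
violet []
red [([349.4, 130.8], [325, 112, 50, 41, 1424]), ([23.6, 381.6], [0, 346, 52, 65, 718]), ([44.9, 407.7], [0, 383, 80, 37, 1294])]
red2 []
scene [ 0.581 -0.857  0.592] [-0.5, 0.866, 0.012, 0.003] [[381.0, 0.0, 277.0], [0.0, 381.0, 214.0], [0.0, 0.0, 1.0]]
violet [([252.4, 294.5], [248, 288, 10, 14, 119])]
red [([153.7, 6.0], [131, 0, 42, 19, 298]), ([179.3, 100.6], [173, 89, 17, 23, 235]), ([4.0, 127.8], [0, 125, 11, 8, 33]), ([184.6, 135.0], [177, 129, 16, 13, 165]), ([22.1, 149.7], [0, 134, 60, 37, 473]), ([38.1, 152.0], [32, 141, 20, 29, 53]), ([385.1, 248.1], [353, 215, 64, 60, 2474]), ([57.4, 244.1], [22, 220, 86, 43, 1805]), ([239.1, 263.0], [236, 258, 7, 12, 60]), ([255.4, 265.3], [252, 260, 7, 12, 62]), ([259.8, 277.1], [256, 272, 9, 12, 80]), ([240.5, 281.2], [237, 275, 8, 13, 85]), ([232.3, 297.9], [228, 292, 9, 13, 100])]
red2 []
[0.26350768 0.5660971  0.2238814 ] [-3.00905306e-04  2.16153808e-01  9.76358873e-01 -8.89874452e-04] 0.1 0.014
```

View pics/top0.png

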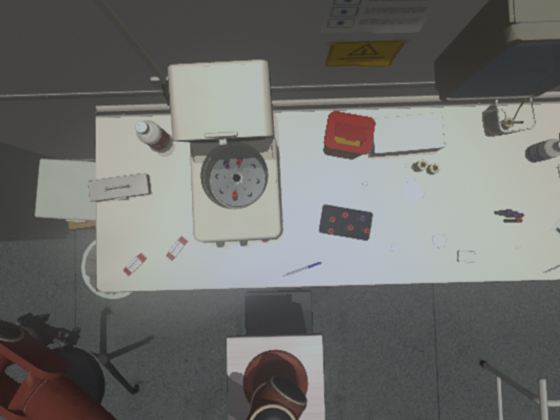

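View pics/scene0.png

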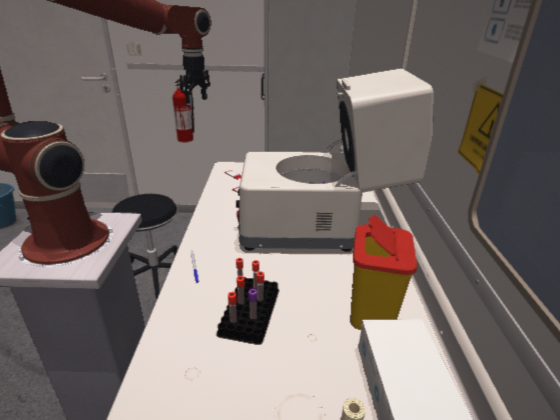

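The top view shows the centrifuge with its rotor around (235,178) and the tray around (346,222). The scene view shows the violet tray cap at (252,294). Next I'll enlarge the rotor and tray.

```bash
python3 - <<'E'
from h import *
f=grab("top"); im=f["image"]
a=cv2.resize(im[130:255,180:290],None,fx=4.5,fy=4.5,interpolation=cv2.INTER_CUBIC)
b=cv2.resize(im[195:250,310:380],None,fx=4.2,fy=4.2,interpolation=cv2.INTER_CUBIC)
o=np.zeros((max(a.shape[0],b.shape[0]),a.shape[1]+b.shape[1],3),np.uint8);o[:a.shape[0],:a.shape[1]]=a;o[:b.shape[0],a.shape[1]:]=b
cv2.imwrite("pics/z.png",o);print(o.shape)
hsv=cv2.cvtColor(im,cv2.COLOR_BGR2HSV)
for nm,lo,hi in(("violet",(115,50,30),(165,255,255)),("red",(0,90,50),(12,255,255)),("red2",(168,90,50),(180,255,255))):
    for c,s in blobs(f,lo,hi,4):
        if 190<c[0]<380 and 140<c[1]<245:
            z=.121 if c[0]<290 else .088
            print(nm,c,s[2:],ray(f,*c,z).round(4))
g=grab("scene"); print("scene violet",ray(g,252.4,292,.085).round(4),[ray(g,u,v-2,.085).round(3).tolist() for u,v in((239,263),(255.4,265.3),(259.8,277),(240.5,281),(232,298))])
E
```

```text
(562, 789, 3)Traceback (most recent call last):
  File "<stdin>", line 12, in <module>
  File "h.py", line 6, in ray
    d=np.array(f["rotation"])@np.linalg.inv(np.array(f["mtx"]))@np.array([u,v,1.0]); e=np.array(f["eye"])
      ~~~~~~~~~~~~~~~~~~~~~~~^~~~~~~~~~~~~~~~~~~~~~~~~~~~~~~~~~
ValueError: matmul: Input operand 1 has a mismatch in its core dimension 0, with gufunc signature (n?,k),(k,m?)->(n?,m?) (size 3 is different from 4)
```

View pics/z.png

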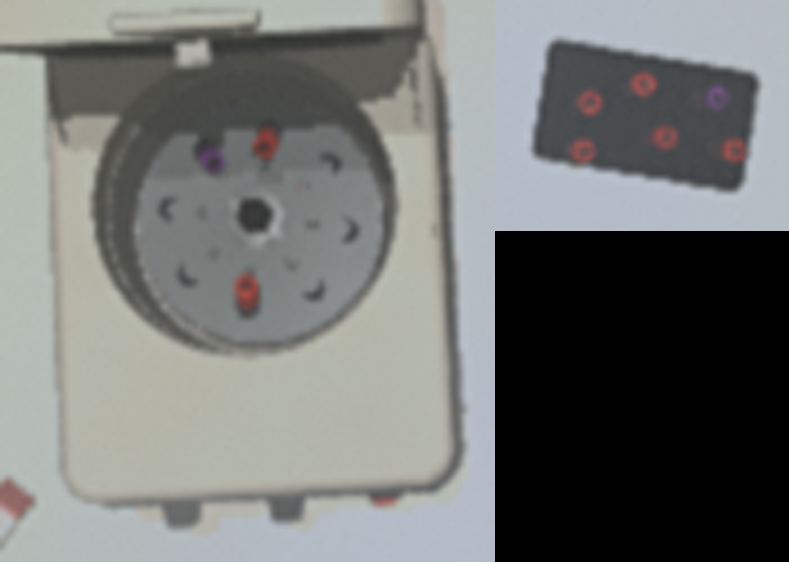

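```bash
sed -i 's/^from plant/from scipy.spatial.transform import Rotation as Ro\nfrom plant/; s/    f=manip.grab_frame(n); return f/    f=dict(manip.grab_frame(n)); f["rotation"]=Ro.from_quat(np.roll(f["rotation"],-1)).as_matrix(); return f/' h.py; cat > m.py <<'E'
from h import *
f=grab("top")
for nm,lo,hi in(("violet",(115,50,30),(165,255,255)),("red",(0,90,50),(12,255,255)),("red2",(168,90,50),(180,255,255))):
    for c,s in blobs(f,lo,hi,4):
        if 190<c[0]<380 and 140<c[1]<245:
            z=.121 if c[0]<290 else .088
            print(nm,c,s[2:],ray(f,*c,z).round(4))
Z=lambda x,y,z:ray(f,180+(x+.5)/4.5-.5,130+(y+.5)/4.5-.5,z)
print("hub",Z(255,215,.113).round(4))
for p in((315,290),(188,275),(168,208),(330,163),(350,230)): print("pocket",Z(*p,.110).round(4))
# rim corners/sides z=.149
L=[Z(48,60,.149),Z(62,470,.149)];R=[Z(430,60,.149),Z(455,440,.149)];F=[Z(100,497,.149),Z(400,492,.149)]
for n,(a,b) in zip("LRF",(L,R,F)): print(n,a.round(4),b.round(4),np.degrees(np.arctan2(*(b-a)[[1,0]])))
T=[ray(f,310+(x+.5)/4.2-.5,195+(y+.5)/4.2-.5,.022).round(4) for x,y in((552-495,40),(757-495,75),(742-495,190),(534-495,157))];print("tray",T)
g=grab("scene"); print("scene violet",ray(g,252.8,291,.087).round(4),[ray(g,u,v-2,.085).round(3).tolist() for u,v in((239,263),(255.4,265.3),(259.8,277),(240.5,281),(232,298))])
for p in((.5,0,.1),f["eye"]*0): print(proj(g,p),proj(f,p))
E
python3 m.py
```

```text
violet [226.6, 164.9] [6, 5, 19] [0.7048 0.1278 0.121 ]
violet [362.2, 217.7] [5, 6, 23] [ 0.5307 -0.2892  0.088 ]
red [238.8, 161.3] [5, 6, 22] [0.7148 0.0899 0.121 ]
red [234.4, 194.1] [5, 7, 26] [0.6139 0.1058 0.121 ]
red [344.9, 214.6] [5, 5, 17] [ 0.542  -0.2354  0.088 ]
red [350.8, 227.8] [4, 4, 8] [ 0.5002 -0.2524  0.088 ]
red [329.9, 229.9] [4, 4, 7] [ 0.4955 -0.1868  0.088 ]
red [366.1, 230.5] [5, 4, 14] [ 0.4904 -0.2998  0.088 ]
red2 [348.2, 227.0] [2, 3, 4] [ 0.5029 -0.2443  0.088 ]
hub [0.6663 0.0998 0.113 ]
pocket [0.6136 0.06   0.11  ]
pocket [0.6266 0.1473 0.11  ]
pocket [0.6734 0.1601 0.11  ]
pocket [0.7012 0.0475 0.11  ]
pocket [0.6543 0.0349 0.11  ]
L [0.7703 0.2321 0.149 ] [0.4954 0.2277 0.149 ] -179.0785082665099
R [ 0.7624 -0.0242  0.149 ] [ 0.5077 -0.0336  0.149 ] -177.88927647206083
F [0.4768 0.2028 0.149 ] [0.4744 0.0038 0.149 ] -90.68766110516897
tray [array([ 0.5806, -0.1752,  0.022 ]), array([ 0.5483, -0.3351,  0.022 ]), array([ 0.4586, -0.3198,  0.022 ]), array([ 0.4891, -0.1579,  0.022 ])]
scene violet [ 0.5314 -0.2851  0.087 ] [[0.494, -0.187, 0.085], [0.53, -0.194, 0.085], [0.542, -0.233, 0.085], [0.503, -0.247, 0.085], [0.492, -0.299, 0.085]]
[248.71089476 212.76369141] [270.11756692 230.20719844]
[ 66.55963421 240.05789091] [275.39221709 381.87570354]
```

The rotor axis measures about (0.666, 0.100). Cap a sits about 9° clockwise past the front, so the rotor needs to turn about 36–37° clockwise. The tray's violet cap is at about (0.531, −0.287). I'll go above the balance pocket next, aligning the tool with the world axes and closing the fingers.

>>> servo_tool --moves '[[[0, 0, -7, 0, 0, -8.32, 0], [0, 0, -7, 0, 0, -8.32, 0], [0, 0, -6, 0, 0, -8.32, 0], [-39, -56, 0, 0, 0, 0, 0], [-39, -56, 0, 0, 0, 0, 0], [-39, -56, 0, 0, 0, 0, 0], [-39, -56, 0, 0, 0, 0, 0], [-39, -56, 0, 0, 0, 0, 0], [-39, -56, 0, 0, 0, 0, 0], [-39, -56, 0, 0, 0, 0, 0], [-39, -56, 0, 0, 0, 0, 0], [-39, -56, 0, 0, 0, 0, 0]]]'

```text
time: 1.75
tool_pos: [0.5861, 0.1031, 0.245]
tool_rot: [0.0, 0.0, 1.0, 0.0]
contact_force: [-0.4, 0.5, -0.8]
gripper_width: 0.007
grasp_force: 0.0
```

```bash
python3 - <<'E'
from h import *
w=grab("wrist"); cv2.imwrite("pics/w1.png",w["image"])
s=manip.state();print(s["time"],s["tool_pos"],s["tool_rot"].round(4) if hasattr(s["tool_rot"],"round") else s["tool_rot"],s["gripper_width"])
for nm,lo,hi in(("violet",(115,50,30),(165,255,255)),("red",(0,110,50),(12,255,255))):
    for c,st in blobs(w,lo,hi,60): print(nm,c,st,ray(w,*c,.121).round(4))
E
```

```text
1.8 [0.58934675 0.09678159 0.24476239] [ 0.0014  0.0031  1.     -0.0025] -0.0028798654190305287
red [492.3, 35.6] [479, 23, 26, 27, 98] [0.4513 0.2681 0.121 ]
red [280.6, 232.1] [272, 219, 18, 28, 414] [0.6113 0.1044 0.121 ]
red [486.6, 340.9] [468, 335, 43, 20, 239] [0.7257 0.31   0.121 ]
```

View pics/w1.png

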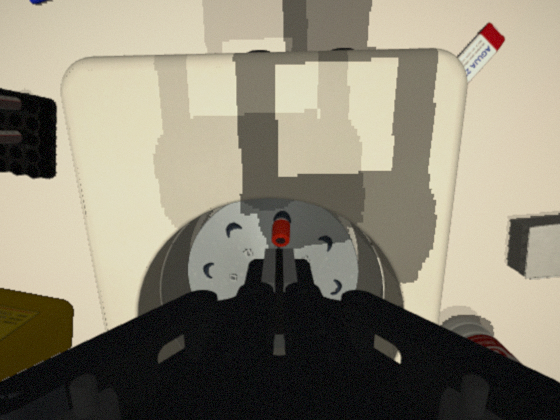

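The wrist view shows red cap a at (281,232) and the balance pocket to its left at (233,229). The rotor's front lies toward the top of the image. I'll let the arm settle, then measure the yaw from the housing's edges.

>>> servo_tool --moves '[[[0, 0, 0, 0, 0, 0, 0], [0, 0, 0, 0, 0, 0, 0]]]'

```text
time: 2.05
tool_pos: [0.5847, 0.1057, 0.2448]
tool_rot: [-0.0, -0.0, 1.0, 0.0]
contact_force: [0.1, 0.3, 0.5]
gripper_width: -0.002
grasp_force: 0.0
```

```bash
python3 - <<'E'
from h import *
w=grab("wrist"); im=w["image"]; cv2.imwrite("pics/w2.png",im)
print(manip.state()["tool_pos"])
c=[ (b[0],ray(w,*b[0],.121).round(4)) for b in blobs(w,(0,110,50),(12,255,255),60)];print(c)
E
```

```text
[0.5845469  0.10610985 0.244934  ]
[([489.2, 36.5], array([0.4502, 0.2683, 0.121 ])), ([277.7, 233.9], array([0.6113, 0.1045, 0.121 ])), ([486.4, 342.5], array([0.7255, 0.3127, 0.121 ]))]
```

View pics/w2.png

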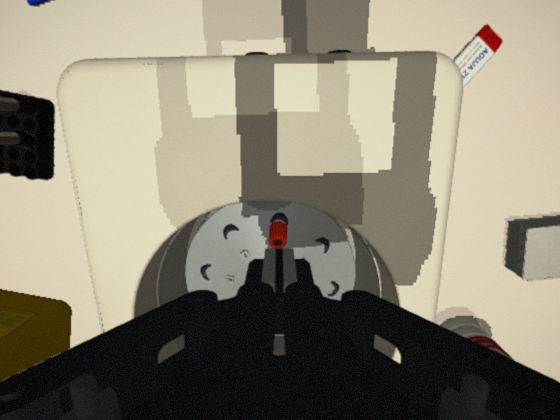

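>>> servo_tool --moves '[[[-19, -24, 0, 0, 0, 0, 0], [-18, -24, 0, 0, 0, 0, 0], [0, 0, 20, 0, 0, 0, 0], [0, 0, 20, 0, 0, 0, 0], [0, 0, 10, 0, 0, 0, 0], [0, 0, 0, 0, 0, 0, 0]]]'

```text
time: 2.85
tool_pos: [0.6209, 0.0577, 0.1931]
tool_rot: [-0.002, -0.0, 1.0, 0.0]
contact_force: [-0.2, -1.1, -0.3]
gripper_width: 0.003
grasp_force: 0.0
```

```bash
cat > yaw.py <<'E'
from h import *
import sys
w=grab("wrist"); im=w["image"]; cv2.imwrite("pics/"+sys.argv[1],im)
print(manip.state()["tool_pos"])
print([(b[0],ray(w,*b[0],.121).round(4)) for b in blobs(w,(0,110,50),(12,255,255),60)])
# predicted housing corners, rotor pockets for yaw 0 are checked against image
g=cv2.cvtColor(im,cv2.COLOR_BGR2GRAY)
def edge(pts_from,pts_to):
    out=[]
    for a,b in zip(pts_from,pts_to):
        a=np.array(a);b=np.array(b); t=np.linspace(0,1,80); px=[proj(w,a+(b-a)*k) for k in t]
        v=cv2.remap(cv2.GaussianBlur(im,(3,3),0),np.array([[p[0] for p in px]],np.float32),np.array([[p[1] for p in px]],np.float32),1)[0].astype(float)
        d=np.abs(np.diff(v,axis=0)).sum(1); k=d.argmax()
        if all(5<p[0]<555 and 5<p[1]<415 for p in px): out.append(a+(b-a)*(t[k]+t[k+1])/2)
    return np.array(out)
ys=np.linspace(.02,.18,12); xs=np.linspace(.51,.66,12)
for n,A,B,i in(("F",[(.495,y,.149) for y in ys],[(.455,y,.149) for y in ys],1),("L",[(x,.21,.149) for x in xs],[(x,.25,.149) for x in xs],0),("R",[(x,-.01,.149) for x in xs],[(x,-.05,.149) for x in xs],0)):
    e=edge(A,B)
    if len(e)<4: print(n,"few");continue
    p=np.polyfit(e[:,i],e[:,1-i],1); r=np.abs(np.polyval(p,e[:,i])-e[:,1-i]); k=r<=np.median(r)*2.5; p=np.polyfit(e[k,i],e[k,1-i],1)
    print(n,"slope deg",np.degrees(p[0]).round(2),"mid",np.polyval(p,.1 if i else .6).round(4),np.median(r).round(4),k.sum())
E
python3 yaw.py w3.png
```

```text
[0.62165407 0.05751803 0.19441325]
[([343.9, 209.7], array([0.6114, 0.1042, 0.121 ]))]
F few
L few
R slope deg 2.93 mid -0.0303 0.0094 12
```

View pics/w3.png

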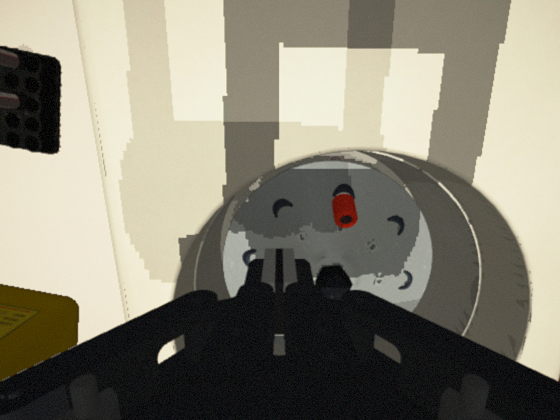

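Fingertips show at (280,255), the balance pocket at (284,208), the knob at (333,280) and the cap at (344,210), so the space below is clear. Lowering the fingertips to cap height.

>>> servo_tool --moves '[[[0, 0, 15, 0, 0, 0, 0], [0, 0, 15, 0, 0, 0, 0], [0, 0, 15, 0, 0, 0, 0], [0, 0, 10, 0, 0, 0, 0], [0, 0, 6, 0, 0, 0, 0], [0, 0, 0, 0, 0, 0, 0]]]'

```text
time: 3.65
tool_pos: [0.622, 0.0569, 0.1335]
tool_rot: [-0.0, 0.0, 1.0, 0.0]
contact_force: [0.1, 0.5, -0.1]
gripper_width: 0.001
grasp_force: 0.0
```

>>> servo_tool --moves '[[[2, 5, 0, 0, 0, 0, 0], [2, 5, 0, 0, 0, 0, 0], [0, 4, 0, 0, 0, 0, 0], [0, 0, 0, 0, 0, 0, 0]]]'

```text
time: 4.15
tool_pos: [0.6183, 0.0713, 0.1342]
tool_rot: [0.0, -0.0, 1.0, -0.0]
contact_force: [0.8, -0.6, 0.8]
gripper_width: 0.001
grasp_force: 0.0
```

```bash
python3 yaw.py w4.png
```

```text
[0.61827143 0.07113022 0.13418204]
[([340.3, 241.4], array([0.6115, 0.1044, 0.121 ]))]
F few
L few
R slope deg 8.72 mid -0.033 0.0091 5
```

Now a constant twist about the rotor axis, with the fingertip sweeping clockwise.

>>> servo_tool --moves '[[[1.9, 3.4, 0, 0, 0, 4, 0], [1.9, 3.4, 0, 0, 0, 4, 0], [1.9, 3.4, 0, 0, 0, 4, 0], [1.9, 3.4, 0, 0, 0, 4, 0], [1.9, 3.4, 0, 0, 0, 4, 0], [1.9, 3.4, 0, 0, 0, 4, 0], [1.9, 3.4, 0, 0, 0, 4, 0], [0, 0, 0, 0, 0, 0, 0]]]'

```text
time: 5.2
tool_pos: [0.6103, 0.0968, 0.134]
tool_rot: [0.0, 0.242, 0.97, -0.0]
contact_force: [-0.8, 0.3, -0.2]
gripper_width: 0.001
grasp_force: 0.0
```

```bash
python3 yaw.py w5.png
```

```text
[0.61027201 0.0966349  0.13400052]
[([295.3, 242.6], array([0.6088, 0.1067, 0.121 ]))]
F few
L few
R few
```

View pics/w5.png

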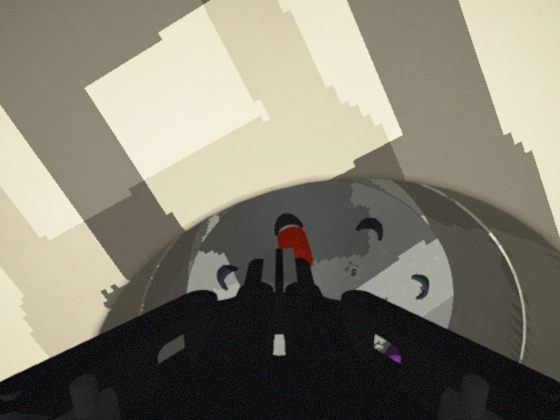

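>>> servo_tool --moves '[[[1.9, 3.4, 0, 0, 0, 4, 0], [1.9, 3.4, 0, 0, 0, 4, 0], [1.9, 3.4, 0, 0, 0, 4, 0], [1.9, 3.4, 0, 0, 0, 4, 0], [1.9, 3.4, 0, 0, 0, 4, 0], [1.9, 3.4, 0, 0, 0, 4, 0], [0, 0, 0, 0, 0, 0, 0]]]'

```text
time: 6.12
tool_pos: [0.6139, 0.1196, 0.134]
tool_rot: [0.0, 0.438, 0.899, -0.0]
contact_force: [0.3, -0.1, -0.2]
gripper_width: 0.002
grasp_force: 0.0
```

```bash
python3 yaw.py w6.png; python3 - <<'E'
from h import *
a=cv2.imread("pics/w6.png")[150:420,120:460]
f=grab("top");b=cv2.resize(f["image"][130:255,180:290],None,fx=4,fy=4,interpolation=cv2.INTER_CUBIC)
o=np.zeros((500,780,3),np.uint8);o[:270,:340]=a;o[:500,340:]=b;cv2.imwrite("pics/c6.png",o)
E
```

```text
[0.61382858 0.11946628 0.13399671]
[([253.4, 256.0], array([0.6034, 0.1085, 0.121 ]))]
F few
L slope deg 3.83 mid 0.228 0.0008 4
R few
```

View pics/c6.png

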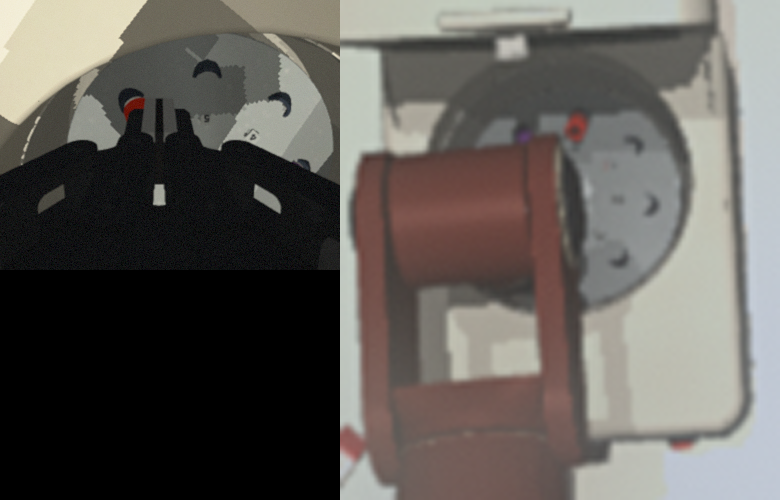

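```bash
python3 - <<'E'
from h import *
w=grab("wrist"); s=manip.state(); p=np.array(s["tool_pos"]); R=Ro.from_quat(np.roll(s["tool_rot"],-1)).as_matrix()
print("eye in tool mm",(R.T@(w["eye"]-p)*1e3).round(1),"axis",(R.T@w["rotation"][:,2]).round(3))
for dz in(-20,0,14): print(dz,proj(w,p+R@[0,0,dz/1e3]).round(1),[proj(w,p+R@[x,y,dz/1e3]).round(0).tolist() for x in(-11,11) for y in(-8,8)])
ax=np.array([.666,.100])
for a in(9,20,30):
    t=np.radians(a); d=np.array([-np.cos(t),np.sin(t)])
    print(a,[proj(w,[*(ax+d*r),z]).round(0).tolist() for r,z in((.0555,.1115),(.051,.121),(.046,.131),(.056,.110))])
for a in(-36,-37,-30,0):
    t=np.radians(a); d=np.array([-np.cos(t),np.sin(t)]); print("bal",a,proj(w,[*(ax+d*.056),.11]).round(0))
E
```

```text
eye in tool mm [  65.9   -1.  -148.8] axis [-0.259 -0.001  0.966]
-20 [281.2 280.3] [[-569.0, 1342.0], [1131.0, 1347.0], [1220.0, 1459.0], [-658.0, 1453.0]]
0 [281.  261.9] [[-564.0, 1334.0], [1125.0, 1339.0], [1227.0, 1468.0], [-665.0, 1462.0]]
14 [280.8 251.4] [[-560.0, 1329.0], [1122.0, 1334.0], [1231.0, 1475.0], [-670.0, 1469.0]]
9 [[266.0, 257.0], [271.0, 269.0], [277.0, 284.0], [265.0, 255.0]]
20 [[280.0, 247.0], [285.0, 259.0], [290.0, 275.0], [280.0, 245.0]]
30 [[295.0, 239.0], [299.0, 252.0], [304.0, 268.0], [295.0, 238.0]]
bal -36 [237. 314.]
bal -37 [237. 316.]
bal -30 [238. 306.]
bal 0 [255. 266.]
```

```bash
python3 - <<'E'
from h import *
w=grab("wrist"); ax=np.array([.666,.100])
for q in((327,218),(400,251),(250,248)):
    p=ray(w,*q,.110); v=p[:2]-ax; print(q,p.round(4),"r",np.hypot(*v).round(4),"cw ang from front",np.degrees(np.arctan2(v[1],-v[0])).round(1))
f=grab("top")
for c,s in blobs(f,(0,90,50),(12,255,255),4)+blobs(f,(115,50,30),(165,255,255),4):
    if 190<c[0]<290: print(c,s[2:],ray(f,*c,.121).round(4))
print(manip.state()["time"], manip.state()["joint_pos"])
E
```

```text
(327, 218) [0.6243 0.1483 0.11  ] r 0.0638 cw ang from front 49.2
(400, 251) [0.6707 0.1592 0.11  ] r 0.0594 cw ang from front 94.6
(250, 248) [0.6009 0.1069 0.11  ] r 0.0655 cw ang from front 6.1
[238.8, 161.1] [5, 7, 23] [0.7155 0.0899 0.121 ]
[215.5, 183.5] [43, 47, 1104] [0.6483 0.1632 0.121 ]
[225.1, 366.0] [119, 113, 6113] [0.0965 0.1458 0.121 ]
[252.6, 400.3] [7, 3, 10] [-0.0063  0.0657  0.121 ]
[253.5, 404.5] [2, 4, 4] [-0.0187  0.0633  0.121 ]
[225.7, 163.9] [4, 3, 9] [0.708  0.1305 0.121 ]
6.375 [ 7.32671688e-02  1.23781065e-01  1.69304327e+00 -8.89051552e-05
  1.32484610e+00 -5.90309870e-01]
```

The finger sweep did not turn the rotor. Both views still put red cap a about 7–9° past the front, so the tip went over the cap. I'll lift, sweep back over it and come down lower.

>>> servo_tool --moves '[[[0, 0, -15, 0, 0, 0, 0], [0, 0, -15, 0, 0, 0, 0], [-4.5, -6.4, 0, 0, 0, -8, 0], [-4.5, -6.4, 0, 0, 0, -8, 0], [-4.5, -6.4, 0, 0, 0, -8, 0], [-4.5, -6.4, 0, 0, 0, -8, 0], [-4.5, -6.4, 0, 0, 0, -8, 0], [-4.5, -6.4, 0, 0, 0, -8, 0], [0, 0, 15, 0, 0, 0, 0], [0, 0, 15, 0, 0, 0, 0], [0, 0, 6, 0, 0, 0, 0], [0, 0, 0, 0, 0, 0, 0]]]'

```text
time: 7.88
tool_pos: [0.6155, 0.0743, 0.1267]
tool_rot: [-0.001, 0.035, 0.999, -0.0]
contact_force: [-0.8, 0.5, -0.1]
gripper_width: 0.002
grasp_force: 0.0
```

>>> servo_tool --moves '[[[1.9, 3.4, 0, 0, 0, 4, 0], [1.9, 3.4, 0, 0, 0, 4, 0], [1.9, 3.4, 0, 0, 0, 4, 0], [1.9, 3.4, 0, 0, 0, 4, 0], [1.9, 3.4, 0, 0, 0, 4, 0], [0, 0, 0, 0, 0, 0, 0]]]'

```text
time: 8.62
tool_pos: [0.6108, 0.0929, 0.1286]
tool_rot: [0.0, 0.207, 0.978, 0.0]
contact_force: [-0.1, -0.1, -0.1]
gripper_width: -0.001
grasp_force: 0.0
```

>>> servo_tool --moves '[[[1.9, 3.4, 0, 0, 0, 4, 0], [1.9, 3.4, 0, 0, 0, 4, 0]]]'

```text
time: 8.88
tool_pos: [0.6103, 0.1004, 0.1284]
tool_rot: [0.0, 0.276, 0.961, 0.0]
contact_force: [-0.2, -0.5, -0.1]
gripper_width: -0.002
grasp_force: 0.0
```

>>> servo_tool --moves '[[[1.9, 3.4, 0, 0, 0, 4, 0], [1.9, 3.4, 0, 0, 0, 4, 0]]]'

```text
time: 9.12
tool_pos: [0.611, 0.1082, 0.1283]
tool_rot: [0.0, 0.343, 0.939, 0.0]
contact_force: [-0.8, 0.3, -0.4]
gripper_width: -0.001
grasp_force: 0.0
```

```bash
cat > rot.py <<'E'
from h import *
import sys
f=grab("top");w=grab("wrist");cv2.imwrite("pics/"+sys.argv[1],w["image"])
ax=np.array([.666,.100])
for n,lo,hi in(("red",(0,90,50),(12,255,255)),("vio",(115,50,30),(165,255,255))):
  for nm,g in(("top",f),("wrist",w)):
    for c,s in blobs(g,lo,hi,4):
        p=ray(g,*c,.121); v=p[:2]-ax
        if .03<np.hypot(*v)<.075 and s[4]<900: print(nm,n,c,s[2:],p.round(4),"cw ang",np.degrees(np.arctan2(v[1],-v[0])).round(1))
s=manip.state();v=np.array(s["tool_pos"])[:2]-ax;print("finger",s["tool_pos"],"cw ang",np.degrees(np.arctan2(v[1],-v[0])).round(1),"r",np.hypot(*v).round(4),s["time"])
E
python3 rot.py w7.png
```

```text
top red [238.7, 161.5] [5, 8, 26] [0.7142 0.0902 0.121 ] cw ang -168.5
wrist red [270.6, 246.3] [29, 20, 281] [0.6032 0.1083 0.121 ] cw ang 7.5
top vio [226.5, 164.6] [6, 5, 17] [0.7058 0.1281 0.121 ] cw ang 144.8
wrist vio [262.5, 228.8] [4, 2, 4] [0.5932 0.1113 0.121 ] cw ang 8.8
wrist vio [396.8, 355.6] [10, 18, 107] [0.7015 0.1202 0.121 ] cw ang 150.3
finger [0.61095785 0.10832076 0.12830119] cw ang 8.6 r 0.0557 9.225
```

```bash
python3 - <<'E'
import cv2
a=cv2.imread("pics/w7.png")[170:370,150:430];cv2.imwrite("pics/c7.png",cv2.resize(a,None,fx=2.8,fy=2.8,interpolation=cv2.INTER_CUBIC))
E
```

```text
(no output)
```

View pics/c7.png

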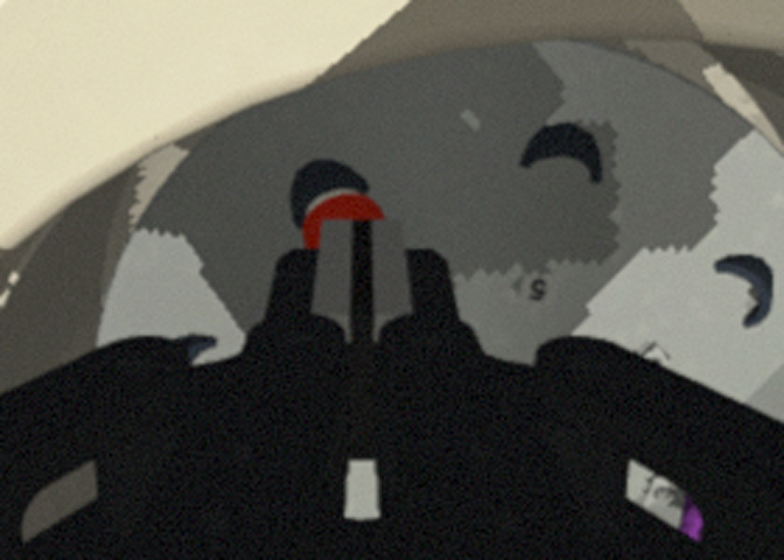

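The fingertip at (278,248) covers the cap without touching it, so my idea of the tip height doesn't hold up. I'll lift the arm and check the tip against the scene camera.

>>> servo_tool --moves '[[[0, 0, -30, 0, 0, 0, 0], [0, 0, -40, 0, 0, 0, 0], [0, 0, -40, 0, 0, 0, 0], [0, 0, 0, 0, 0, 0, 0], [0, 0, 0, 0, 0, 0, 0]]]'

```text
time: 9.85
tool_pos: [0.6105, 0.108, 0.2374]
tool_rot: [-0.0, 0.342, 0.94, -0.0]
contact_force: [-0.1, -0.8, -1.6]
gripper_width: 0.003
grasp_force: 0.0
```

```bash
python3 rot.py w8.png; python3 - <<'E'
from h import *
g=grab("scene"); im=g["image"]; s=manip.state(); p=np.array(s["tool_pos"]); print(p)
q=[proj(g,p+[0,0,-d/1e3]) for d in(14,0,-10,-24)]; print(np.round(q,1).tolist())
u,v=q[1].astype(int); k=6
x0,y0=u-60,v-55; c=cv2.resize(im[y0:y0+100,x0:x0+130],None,fx=k,fy=k,interpolation=cv2.INTER_CUBIC)
for a,col in zip(q,((0,0,255),(0,255,0),(255,0,0),(255,0,255))):
    X=int((a[0]-x0)*k)+40;Y=int((a[1]-y0)*k); cv2.line(c,(X,Y),(X+60,Y),col,1)
cv2.imwrite("pics/s8.png",c)
E
```

```text
top red [238.9, 161.0] [5, 7, 22] [0.7158 0.0896 0.121 ] cw ang -168.1
wrist red [278.2, 210.7] [24, 29, 443] [0.6113 0.1046 0.121 ] cw ang 4.8
wrist red [335.6, 296.9] [13, 7, 73] [0.7086 0.0923 0.121 ] cw ang -169.8
wrist vio [363.3, 272.0] [24, 23, 401] [0.7047 0.1268 0.121 ] cw ang 145.3
finger [0.60984118 0.10798841 0.23591546] cw ang 8.1 r 0.0567 9.95
[0.60982549 0.10801408 0.23584941]
[[292.2, 154.2], [292.4, 149.2], [292.5, 145.6], [292.7, 140.5]]
```

View pics/s8.png

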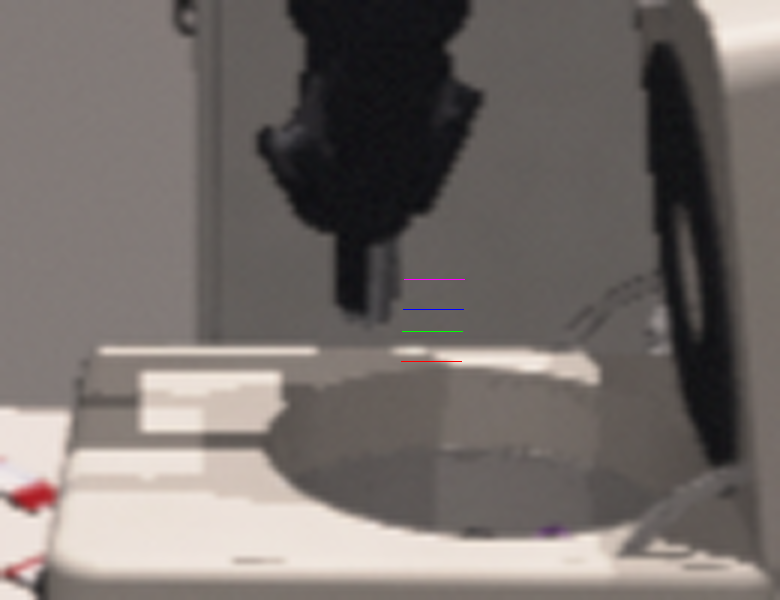

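The scene view shows the tip at crop row 322, about 4 mm above the TCP line (331) and not 14 mm below it. The closed tip is therefore roughly 18 mm higher than I assumed. I'll go back over the pocket and descend further in steps, watching the force.

>>> servo_tool --moves '[[[-4.5, -6.4, 0, 0, 0, -8, 0], [-4.5, -6.4, 0, 0, 0, -8, 0], [-4.5, -6.4, 0, 0, 0, -8, 0], [-4.5, -6.4, 0, 0, 0, -8, 0], [-4.5, -6.4, 0, 0, 0, -8, 0], [0, 0, 35, 0, 0, 0, 0], [0, 0, 35, 0, 0, 0, 0], [0, 0, 25, 0, 0, 0, 0], [0, 0, 14, 0, 0, 0, 0], [0, 0, 0, 0, 0, 0, 0]]]'

```text
time: 11.25
tool_pos: [0.6171, 0.0705, 0.1272]
tool_rot: [-0.002, 0.0, 1.0, -0.0]
contact_force: [-0.0, -0.5, 0.6]
gripper_width: 0.001
grasp_force: 0.0
```

>>> servo_tool --moves '[[[0, 0, 4, 0, 0, 0, 0], [0, 0, 0, 0, 0, 0, 0]]]'

```text
time: 11.5
tool_pos: [0.6187, 0.0705, 0.126]
tool_rot: [0.001, 0.0, 1.0, -0.0]
contact_force: [-1.0, -0.1, -1.0]
gripper_width: -0.003
grasp_force: 0.0
```

>>> servo_tool --moves '[[[0, 0, 4, 0, 0, 0, 0], [0, 0, 0, 0, 0, 0, 0]]]'

```text
time: 11.75
tool_pos: [0.618, 0.0705, 0.1209]
tool_rot: [-0.0, 0.0, 1.0, 0.0]
contact_force: [0.3, -0.3, -0.0]
gripper_width: -0.001
grasp_force: 0.0
```

>>> servo_tool --moves '[[[0, 0, 4, 0, 0, 0, 0], [0, 0, 0, 0, 0, 0, 0]]]'

```text
time: 12.0
tool_pos: [0.6178, 0.0705, 0.1164]
tool_rot: [-0.0, 0.0, 1.0, -0.0]
contact_force: [0.4, 0.7, -0.4]
gripper_width: 0.0
grasp_force: 0.0
```

```bash
python3 rot.py w9.png
```

```text
top red [238.8, 161.5] [5, 8, 26] [0.7142 0.0899 0.121 ] cw ang -168.2
top vio [226.0, 164.1] [6, 3, 14] [0.7074 0.1296 0.121 ] cw ang 144.4
finger [0.61804347 0.07051243 0.1168362 ] cw ang -31.6 r 0.0563 12.1
```

>>> servo_tool --moves '[[[0, 0, 2, 0, 0, 0, 0], [1.9, 3.4, 0, 0, 0, 4, 0], [1.9, 3.4, 0, 0, 0, 4, 0], [1.9, 3.4, 0, 0, 0, 4, 0], [1.9, 3.4, 0, 0, 0, 4, 0], [1.9, 3.4, 0, 0, 0, 4, 0]]]'

```text
time: 12.85
tool_pos: [0.6112, 0.0885, 0.115]
tool_rot: [0.0, 0.175, 0.985, -0.0]
contact_force: [1.1, -0.7, 1.0]
gripper_width: -0.0
grasp_force: 0.3
```

>>> servo_tool --moves '[[[1.9, 3.4, 0, 0, 0, 4, 0], [1.9, 3.4, 0, 0, 0, 4, 0], [1.9, 3.4, 0, 0, 0, 4, 0]]]'

```text
time: 13.22
tool_pos: [0.6102, 0.1001, 0.115]
tool_rot: [0.0, 0.277, 0.961, -0.0]
contact_force: [-0.3, -0.6, -0.4]
gripper_width: 0.001
grasp_force: 0.3
```

```bash
python3 rot.py w10.png
```

```text
top red [243.3, 162.7] [6, 7, 29] [0.7101 0.0761 0.121 ] cw ang -151.6
top vio [230.9, 162.7] [5, 6, 23] [0.7112 0.1144 0.121 ] cw ang 162.4
finger [0.61010093 0.10042702 0.11504003] cw ang 0.4 r 0.0559 13.325
```

The rotor now turns with the finger, by about 18° so far.

>>> servo_tool --moves '[[[1.9, 3.4, 0, 0, 0, 4, 0], [1.9, 3.4, 0, 0, 0, 4, 0], [1.9, 3.4, 0, 0, 0, 4, 0], [0, 0, 0, 0, 0, 0, 0]]]'

```text
time: 13.82
tool_pos: [0.6115, 0.1118, 0.115]
tool_rot: [-0.0, 0.374, 0.928, 0.0]
contact_force: [0.2, 0.7, 0.6]
gripper_width: 0.006
grasp_force: 0.0
```

```bash
python3 rot.py w11.png
```

```text
top red [246.6, 164.5] [6, 6, 27] [0.7042 0.0661 0.121 ] cw ang -138.4
top vio [234.3, 161.6] [5, 6, 23] [0.7143 0.1038 0.121 ] cw ang 175.5
wrist vio [329.2, 229.0] [3, 3, 4] [0.6131 0.1417 0.121 ] cw ang 38.3
finger [0.61140311 0.1116587  0.11493746] cw ang 12.1 r 0.0558 13.925
```

>>> servo_tool --moves '[[[-4.5, -6.4, 0, 0, 0, -8, 0], [0, 0, -35, 0, 0, 0, 0], [0, 0, -40, 0, 0, 0, 0], [40, 0, -45, 0, 0, 0, 0], [40, 0, 0, 0, 0, 0, 0], [30, 0, 0, 0, 0, 0, 0], [0, 0, 0, 0, 0, 0, 0], [0, 0, 0, 0, 0, 0, 0]]]'

```text
time: 14.92
tool_pos: [0.5217, 0.1684, 0.235]
tool_rot: [0.0, 0.309, 0.951, -0.0]
contact_force: [0.7, -0.3, -0.1]
gripper_width: 0.002
grasp_force: 0.0
```

```bash
python3 rot.py w12.png;python3 - <<'E'
from h import *
im=cv2.imread("pics/w12.png");cv2.imwrite("pics/w12c.png",im)
w=grab("wrist")
# front edge & side edges of housing from white mask boundary at z=.149
hsv=cv2.cvtColor(w["image"],cv2.COLOR_BGR2HSV)
def prof(a,b):
    t=np.linspace(0,1,120);px=np.array([proj(w,np.array(a)+(np.array(b)-np.array(a))*k) for k in t],np.float32)
    if px.min()<3 or px[:,0].max()>556 or px[:,1].max()>416: return None
    v=cv2.remap(cv2.GaussianBlur(w["image"],(3,3),0),px[None,:,0].copy(),px[None,:,1].copy(),1)[0].astype(float)
    ch=v[:,0]/(v.sum(1)+1); d=np.abs(ch[6:]-ch[:-6]); k=d.argmax()+3
    return np.array(a)+(np.array(b)-np.array(a))*t[k], d.max()
for n,ps in(("F",[((.50,y,.149),(.45,y,.149)) for y in np.arange(.02,.19,.02)]),("L",[((x,.21,.149),(x,.25,.149)) for x in np.arange(.5,.66,.02)]),("R",[((x,-.01,.149),(x,-.05,.149)) for x in np.arange(.5,.66,.02)])):
    r=[prof(*p) for p in ps]; print(n,[(e[0][:2].round(4).tolist(),round(float(e[1]),3)) for e in r if e is not None])
E
```

```text
top red [246.6, 164.5] [6, 6, 27] [0.7042 0.0661 0.121 ] cw ang -138.4
top red [226.4, 191.0] [6, 7, 28] [0.6242 0.1302 0.121 ] cw ang 35.8
top vio [234.3, 161.7] [5, 6, 22] [0.714  0.1038 0.121 ] cw ang 175.5
finger [0.52189967 0.1680808  0.23488136] cw ang 25.3 r 0.1594 15.025
F [([0.4739, 0.02], 0.019), ([0.4735, 0.04], 0.022), ([0.4685, 0.06], 0.292), ([0.4727, 0.08], 0.041), ([0.4718, 0.1], 0.043), ([0.4618, 0.12], 0.055), ([0.4714, 0.14], 0.038), ([0.4706, 0.16], 0.034), ([0.4702, 0.18], 0.044)]
L [([0.5, 0.2187], 0.004), ([0.52, 0.2117], 0.005), ([0.54, 0.2221], 0.004), ([0.56, 0.2248], 0.006), ([0.58, 0.2251], 0.005), ([0.6, 0.2298], 0.003), ([0.62, 0.2261], 0.004), ([0.64, 0.2278], 0.004), ([0.66, 0.211], 0.02)]
R [([0.5, -0.0147], 0.003), ([0.52, -0.0372], 0.067), ([0.54, -0.0369], 0.062), ([0.56, -0.0473], 0.067), ([0.58, -0.0399], 0.057), ([0.6, -0.0278], 0.093)]
```

Both references agree: the balance pocket is still about 6.4° short of −x. The housing is yawed about +1.3°, so 5° of clockwise turn remains. I'll go back to the same contact pose and push that much further.

>>> servo_tool --moves '[[[-40, 0, 0, 0, 0, 0, 0], [-40, 0, 0, 0, 0, 0, 0], [-30, 0, 0, 0, 0, 0, 0], [0, 0, 40, 0, 0, 0, 0], [0, 0, 40, 0, 0, 0, 0], [0, 0, 30, 0, 0, 0, 0], [0, 0, 10, 0, 0, 0, 0], [1.8, 3.5, 0, 0, 0, 4, 0], [1.8, 3.5, 0, 0, 0, 4, 0], [1.2, 2.2, 0, 0, 0, 2.5, 0], [1.2, 2.2, 0, 0, 0, 2.5, 0], [0, 0, 0, 0, 0, 0, 0]]]'

```text
time: 16.58
tool_pos: [0.6142, 0.1164, 0.1163]
tool_rot: [0.001, 0.415, 0.91, 0.0]
contact_force: [-0.1, 0.1, 0.1]
gripper_width: -0.0
grasp_force: 0.0
```

>>> servo_tool --moves '[[[-4.5, -6.4, 0, 0, 0, -8, 0], [0, 0, -35, 0, 0, 0, 0], [0, 0, -40, 0, 0, 0, 0], [40, 0, -45, 0, 0, 0, 0], [40, 0, 0, 0, 0, 0, 0], [30, 0, 0, 0, 0, 0, 0], [0, 0, 0, 0, 0, 0, 0], [0, 0, 0, 0, 0, 0, 0]]]'

```text
time: 17.58
tool_pos: [0.5289, 0.1808, 0.2355]
tool_rot: [0.001, 0.35, 0.937, 0.0]
contact_force: [-0.8, -0.2, -0.5]
gripper_width: 0.002
grasp_force: 0.0
```

```bash
python3 rot.py w13.png
```

```text
top red [247.9, 165.4] [7, 6, 29] [0.7013 0.0621 0.121 ] cw ang -133.0
top red [225.2, 190.0] [6, 7, 28] [0.6274 0.1338 0.121 ] cw ang 41.2
top vio [235.8, 161.6] [5, 6, 24] [0.7142 0.0992 0.121 ] cw ang -179.0
finger [0.52902691 0.18045978 0.23509693] cw ang 30.4 r 0.1589 17.675
```

The pocket is now at −1.1°, against a front direction of about −1.3°, so the rotor is set. Next, the violet cap in the tray at about (0.531, −0.287), which agrees with the tray's cup grid.

>>> servo_tool --moves '[[[-34.3, -39.1, 0, 0, 0, 0, 0], [-34.3, -39.1, 0, 0, 0, 0, 0], [-34.3, -39.1, 0, 0, 0, 0, 0], [-34.3, -39.1, 0, 0, 0, 0, 0], [-34.3, -39.1, 0, 0, 0, 0, 0], [-34.3, -39.1, 0, 0, 0, 0, 0], [-34.3, -39.1, 0, 0, 0, 0, 0], [-34.3, -39.1, 0, 0, 0, 0, 0], [-34.3, -39.1, 0, 0, 0, 0, 0], [0, 0, 0, 0, 0, 0, 0], [0, 0, 0, 0, 0, 0, 0]]]'

```text
time: 19.05
tool_pos: [0.5301, -0.2872, 0.2346]
tool_rot: [-0.0, 0.351, 0.936, 0.0]
contact_force: [0.2, 0.0, -0.5]
gripper_width: 0.003
grasp_force: 0.0
```

```bash
python3 - <<'E'
from h import *
w=grab("wrist");s=manip.state();p=np.array(s["tool_pos"]);R=Ro.from_quat(np.roll(s["tool_rot"],-1)).as_matrix()
print(p,s["tool_rot"])
for c,st in blobs(w,(120,60,40),(160,255,255),40):
    q=ray(w,*c,.088);print(c,st,q.round(4),"tool mm",(R.T@(q-p)*1e3).round(1))
print("plan",(R.T@(np.array([.531,-.287,.130])-p)*1e3).round(1))
E
```

```text
[ 0.53029427 -0.2865492   0.23473664] [-3.04000496e-04  3.50214150e-01  9.36669577e-01  2.44130828e-04]
[276.7, 199.2] [268, 190, 18, 21, 223] [ 0.5282 -0.2896  0.088 ] tool mm [ -0.5  -3.7 146.7]
plan [-9.000e-01  1.000e-01  1.047e+02]
```

>>> servo_tool --moves '[[[-0.5, -1.5, 40, 0, 0, 0, 0], [0, 0, 35, 0, 0, 0, 0], [0, 0, 20, 0, 0, 0, 0], [0, 0, 10, 0, 0, 0, 0], [0, 0, 0, 0, 0, 0, 0], [0, 0, 0, 0, 0, 0, 0], [0, 0, 0, 0, 0, 0, 0], [0, 0, 0, 0, 0, 0, 0], [0, 0, 0, 0, 0, 0, 0], [0, 0, 0, 0, 0, 0, 0], [0, 0, 0, 0, 0, 0, 0], [0, 0, 0, 0, 0, 0, 0]]]'

```text
time: 20.6
tool_pos: [0.5297, -0.2884, 0.1299]
tool_rot: [-0.0, 0.35, 0.937, -0.0]
contact_force: [0.1, 0.7, 0.2]
gripper_width: -0.001
grasp_force: 0.0
```

>>> servo_tool --moves '[[[0, 0, 0, 0, 0, 0, 0], [0, 0, 0, 0, 0, 0, 0], [0, 0, 0, 0, 0, 0, 0], [0, 0, 0, 0, 0, 0, 0], [0, 0, 0, 0, 0, 0, 0], [0, 0, 0, 0, 0, 0, 0], [0, 0, 0, 0, 0, 0, 0], [0, 0, 0, 0, 0, 0, 0], [0, 0, 0, 0, 0, 0, 0], [0, 0, 0, 0, 0, 0, 0], [0, 0, 0, 0, 0, 0, 0], [0, 0, 0, 0, 0, 0, 0]]]'

```text
time: 22.1
tool_pos: [0.5297, -0.2884, 0.13]
tool_rot: [-0.0, 0.35, 0.937, -0.0]
contact_force: [0.2, -0.0, 0.6]
gripper_width: -0.002
grasp_force: 0.0
```

>>> servo_tool --moves '[[[0, 0, 0, 0, 0, 0, 0], [0, 0, 0, 0, 0, 0, 0], [0, 0, 0, 0, 0, 0, 0], [0, 0, 0, 0, 0, 0, 0]]]'

```text
time: 22.6
tool_pos: [0.5297, -0.2884, 0.13]
tool_rot: [0.0, 0.35, 0.937, -0.0]
contact_force: [0.3, -0.3, -0.1]
gripper_width: -0.005
grasp_force: 0.0
```

```bash
python3 rot.py w14.png
```

```text
top red [247.9, 165.4] [7, 6, 29] [0.7013 0.0621 0.121 ] cw ang -133.0
top red [225.3, 190.0] [6, 7, 27] [0.6274 0.1335 0.121 ] cw ang 40.9
top vio [235.7, 161.5] [5, 6, 23] [0.7145 0.0995 0.121 ] cw ang -179.4
finger [ 0.52970458 -0.28842026  0.13003336] cw ang -70.7 r 0.4116 22.7
```

>>> servo_tool --moves '[[[0, 0, -50, 0, 0, 0, 0], [0, 0, -55, 0, 0, 0, 0], [24.2, 43, 0, 0, 0, 0, 0], [24.2, 43, 0, 0, 0, 0, 0], [24.2, 43, 0, 0, 0, 0, 0], [24.2, 43, 0, 0, 0, 0, 0], [24.2, 43, 0, 0, 0, 0, 0], [24.2, 43, 0, 0, 0, 0, 0], [24.2, 43, 0, 0, 0, 0, 0], [24.2, 43, 0, 0, 0, 0, 0], [0, 0, 0, 0, 0, 0, 0], [0, 0, 0, 0, 0, 0, 0]]]'

```text
time: 24.2
tool_pos: [0.6092, 0.0979, 0.2349]
tool_rot: [-0.0, 0.35, 0.937, -0.0]
contact_force: [-0.4, -0.6, 0.9]
gripper_width: -0.003
grasp_force: 0.0
```

```bash
python3 - <<'E'
from h import *
w=grab("wrist");s=manip.state();p=np.array(s["tool_pos"]);R=Ro.from_quat(np.roll(s["tool_rot"],-1)).as_matrix()
print(p)
print("to pocket, tool mm",(R.T@(np.array([.6085,.0975,.145])-p)*1e3).round(1))
for c,st in blobs(w,(0,110,50),(12,255,255),60): print(c,st,ray(w,*c,.121).round(4))
# dark pocket blobs near the rotor
g=cv2.inRange(cv2.cvtColor(w["image"],cv2.COLOR_BGR2GRAY),0,60)
n,l,st,c=cv2.connectedComponentsWithStats(g)
for i in range(1,n):
    q=ray(w,*c[i],.11)
    if 30<st[i][4]<1500 and np.hypot(q[0]-.665,q[1]-.098)<.08: print("dark",c[i].round(1),st[i].tolist(),q.round(4))
E
```

```text
[0.60921519 0.09734467 0.23488933]
to pocket, tool mm [ 0.6 -0.3 89.9]
[557.4, 176.9] [555, 161, 5, 32, 111] [0.7405 0.2887 0.121 ]
[323.9, 194.8] [314, 182, 22, 29, 448] [0.6252 0.1329 0.121 ]
[7.8, 288.6] [0, 279, 19, 23, 294] [ 0.5035 -0.1407  0.121 ]
[25.8, 316.5] [11, 305, 30, 25, 433] [ 0.5323 -0.1518  0.121 ]
[12.5, 345.3] [0, 333, 28, 26, 430] [ 0.5434 -0.1871  0.121 ]
dark [323.3 191.7] [314, 173, 20, 40, 584] [0.6255 0.134  0.11  ]
dark [270.2 196.8] [264, 191, 18, 17, 140] [0.5984 0.0958 0.11  ]
dark [372.1 200.7] [364, 196, 14, 16, 70] [0.66   0.1614 0.11  ]
dark [246.9 243.1] [244, 237, 9, 16, 50] [0.6168 0.051  0.11  ]
dark [386.8 250.9] [381, 243, 10, 17, 50] [0.707  0.1432 0.11  ]
```

The rotor is unmoved, and the pocket crescent confirms it is at the front. Descending to point and hold.

>>> servo_tool --moves '[[[0.5, 0, 35, 0, 0, 0, 0], [0, 0, 30, 0, 0, 0, 0], [0, 0, 15, 0, 0, 0, 0], [0, 0, 10, 0, 0, 0, 0], [0, 0, 0, 0, 0, 0, 0], [0, 0, 0, 0, 0, 0, 0], [0, 0, 0, 0, 0, 0, 0], [0, 0, 0, 0, 0, 0, 0], [0, 0, 0, 0, 0, 0, 0], [0, 0, 0, 0, 0, 0, 0], [0, 0, 0, 0, 0, 0, 0], [0, 0, 0, 0, 0, 0, 0]]]'

```text
time: 25.75
tool_pos: [0.6089, 0.0985, 0.145]
tool_rot: [-0.0, 0.35, 0.937, -0.0]
contact_force: [0.6, -0.3, -1.1]
gripper_width: 0.0
grasp_force: 0.0
```

>>> servo_tool --moves '[[[0, 0, 0, 0, 0, 0, 0], [0, 0, 0, 0, 0, 0, 0], [0, 0, 0, 0, 0, 0, 0], [0, 0, 0, 0, 0, 0, 0], [0, 0, 0, 0, 0, 0, 0], [0, 0, 0, 0, 0, 0, 0], [0, 0, 0, 0, 0, 0, 0], [0, 0, 0, 0, 0, 0, 0], [0, 0, 0, 0, 0, 0, 0], [0, 0, 0, 0, 0, 0, 0], [0, 0, 0, 0, 0, 0, 0], [0, 0, 0, 0, 0, 0, 0]]]'

```text
time: 27.25
tool_pos: [0.609, 0.0985, 0.145]
tool_rot: [-0.0, 0.35, 0.937, 0.0]
contact_force: [0.9, -0.2, -0.4]
gripper_width: -0.0
grasp_force: 0.0
```

>>> servo_tool --moves '[[[0, 0, 0, 0, 0, 0, 0], [0, 0, 0, 0, 0, 0, 0], [0, 0, 0, 0, 0, 0, 0], [0, 0, 0, 0, 0, 0, 0]]]'

```text
time: 27.75
tool_pos: [0.609, 0.0985, 0.145]
tool_rot: [0.0, 0.35, 0.937, -0.0]
contact_force: [0.3, 0.2, 0.0]
gripper_width: 0.004
grasp_force: 0.0
```

```bash
python3 rot.py w15.png; python3 -c "
from plant import manip
print(manip.job_done())"
```

```text
top red [247.6, 165.5] [8, 6, 31] [0.701  0.0631 0.121 ] cw ang -133.5
top red [218.3, 183.0] [35, 28, 819] [0.6496 0.1546 0.121 ] cw ang 73.3
top red [239.4, 188.5] [8, 43, 265] [0.6307 0.09   0.121 ] cw ang -15.7
top vio [235.8, 161.6] [5, 6, 24] [0.7142 0.0992 0.121 ] cw ang -179.0
wrist vio [271.6, 226.8] [2, 3, 5] [0.5971 0.102  0.121 ] cw ang 1.7
wrist vio [391.0, 353.5] [23, 17, 204] [0.7109 0.1035 0.121 ] cw ang 175.5
finger [0.60895624 0.09853342 0.14503359] cw ang -1.5 r 0.0571 27.85
the job is handed in; nothing more can be done
None
```

I pushed the rotor until the empty pocket opposite the violet tube was at the front (within about 1° by my measurements), pointed over 2 s at the tray's violet cap and then at that pocket, and handed in at about 28 s still pointing there, with no contact while pointing; two early sweeps passed over the red cap without turning the rotor.

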